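# Fit a retaining ring over a mixer shaft and hold it spread at the groove

### The arm

A 7-joint arm with a two-finger parallel gripper is mounted at the origin on a cart in front of the work surface, level with it; the furniture and walls round the work are solid. World frame = base frame: x ahead of the robot, y to its left, z up, the work surface at z = 0. Lengths are in m, angles in rad, forces in N, time in s.
With the tool pointing down it reaches from about 0.425 to 0.95 m from the base axis. Payload 16.7 kg.
Tool frame: the origin (TCP) lies on the centre line of the jaws, within the pads' length; the fingertips stand 8 mm ahead of it and the grasp point (between the pads) lies 11 mm behind it; x points along the fingers, y is the direction in which the jaws open and shut, and the axes are right-handed (so a half turn about x gives the same grasp; the last joint's range is limited). The gripper opens to 94 mm and grips with 3 to 60 N. Pads are 16 mm wide; open, the fingers measure 119 mm over their backs; the gripper's body (75 mm by 177 mm) begins 78 mm behind the grasp point.
Start: joints at [0.956, 0.426, 0.074, 1.606, -0.034, 1.111, -0.067], TCP at [0.303, -0.603, 0.213] pointing down, gripper open.
Joint ranges: [-2.85, 2.85], [-0.5, 2.14], [-1.23, 1.37], [0.21, 2.46], [-1.02, 4.16], [0.16, 2.05], [-2.73, 2.73]. Speed limits (rad/s): [1.89, 1.89, 2.39, 2.39, 3.01, 3.01, 3.01].

### API

Orientations are given as a unit quaternion [w, x, y, z].
In Python, from station import read_state, cams, workorder gives the robot as it stands. The module is installed in compiled form; this text tells all that it offers.
- The arm moves only by the tool apply_moves, never from a script. Its argument "moves" is a list of rows, each a list of 3 entries, a list of its own where there are three numbers: the gripper's target within -1 to 1 (shut at 1, half-way at 0, fully open at -1), then the shift along the world's x, y, z in cm, then the turn about the world's z in degrees. In form: [[gripper, [dx, dy, dz], yaw], ...]. A call has 1 to 12 rows; each row shifts and turns the commanded pose from where the row before left it; what a row does not reach is not made up. A row lasts 1/12 s, in which the tool goes at most 41.7 mm and 7.16 degrees, less where a joint would pass 70% of its speed; a pose out of reach is approached as far as the arm can. A call is refused whole if a number of a shift passes 4.17 or a number of a turn 7.16, either way. A call with a gripper value outside its range is refused whole. The fingers move at their own pace and stop on an object; the grip force is fixed at half the most. Time passes only in rows, so rows that do not move let the fingers close. It gives the time, the measured TCP pose, the force and the opening at its end, in the units of the state.
- read_state(): the state, without advancing time (a new reading comes with each control period).
- cams.grab_frame(name): name is "scene" or "top" or "wrist"; returns the picture (384x512x3 uint8, red, green, blue); there is no depth.
- cams.camera_model(name): a dict with "vertical_fov" (degrees; the focal length in pixels is half the picture's height over the tangent of half this angle, whatever the lens; pixels are square), "cx", "cy" (the principal point, pixels), "k1" (the pictures are not rectified: a ray, as slopes to the right and down, at radius r is drawn at 1 + k1 r^2 times it, then the intrinsics apply), "xyz" and "rotation" of the camera in the world; the wrist camera has in their place "T_tool_cam" (4x4, takes a point from camera to tool coordinates, whose origin is the TCP and whose axes are the tool frame's). Camera axes: x right, y down, z forward; pixel columns grow to the right and rows downward; lengths in m; the calibration is good to about 2 mm. A picture is of the moment at which its call begins: read the wrist's pose just before it. camera_model takes no time and is no camera call.
- workorder.finish_job(): hands the job in, once; it reports no verdict.
The state is a dict: "time": time; "joints": joint angles; "joint_vel": joint speeds; "effort": joint torques, N m; "eef_pos": TCP position; "eef_rot": TCP orientation; "wrist_force": force on the tool from outside, world axes, zero at the start; "torque": the same for the moment, N m; "width": finger opening in m.
Only numpy, scipy, OpenCV 4.12 (cv2) and the standard library are available. Lean on these libraries where they do the work, as an engineer would, in place of code of your own. Each camera call takes 0.05 s, during which the arm holds its last target.

### The job

First pull the yellow interlock plug out of the socket on the mixer and put it in the blue tray. Then pick up the ring pliers, squeeze the handles fully so that the dark retaining ring on their tips spreads, and lower the spread ring over the mixer's shaft until it is level with the groove, never forcing it. Finish while holding it there: handles still squeezed, pliers upright and still, the ring surrounding the groove without resting on or pressing against the shaft or hub. Leave everything else on the worktop where it stands.

Things in the scene. Friction and masses are not known exactly. Their poses are not given: they have to be found in the camera images.
- mixer: white tube mixer, fixed; origin on the worktop under the shaft's axis. Housing 150 x 150 x 45 mm, centred there; socket block 56 x 56 x 45 mm in front, centre at local x = -104; platform disc 96 across, top 57 high; hub 38 across, top 69 high; above it the shaft: groove 16 across from 69 to 81, then 22 across up to 98, then a cone to 105 mm
- groove (a point): middle of the shaft's groove, on the shaft's axis, 75 mm above the worktop; the groove is 12 mm high and 16 mm across; z up along the shaft
- shaft_top (a point): top end of the shaft, on its axis, 105 mm above the worktop
- socket (a point): centre of the socket's mouth in the top of the grey block, 45 mm above the worktop, 104 mm from the shaft's axis towards the mixer's local -x; bore 17 mm across, straight down. Two sprung balls hold the plug: pulling it straight up takes about 10 to 15 N over the first 10 mm; it is free after 26 mm
- plug: interlock plug (no cable), 64 mm long, about 50 g; origin at its nose tip, local z towards the grip. Steel nose 16 mm across, 26 long; black flange 26 across from 26 to 30; yellow grip block 24 (local x) by 16 mm (local y) from 30 to 64. Starts upright, fully in the socket, flange on the block (grip block 49 to 83 mm above the worktop)
- plug_grip (a point): middle of the plug's yellow grip block, 47 mm from the nose tip; grip across the 16 mm (local y)
- tray: blue open tray, 120 x 120 mm, 20 mm high, walls 4 mm, floor 4 mm thick, fixed; origin at the centre of its underside
- rest: white tool rest, 130 x 66 mm plate 12 mm thick with a low 7 mm curb, fixed; the pliers stand loosely on it with their ring towards its local +x (away from the robot); origin at the centre of its underside
- pliers: ring pliers, 0.12 to 0.24 kg, standing upright on the rest; origin in the middle of the ring, z up. Two upright handles with green grips, 58 mm behind the ring (local x = -58), one at local +y, one at -y: grips 22 mm wide along x, from 38 to 94 mm above the origin, 54 mm over their outer faces at rest, 40 mm fully squeezed; they stay parallel
- ring (a point): centre of the dark ring on the pliers' tips (it stays on them), the pliers' origin; ring level, 5 mm thick, about 45 x 45 mm. Squeezing the handles parts its halves along local y: its two inner shoes are 17 mm apart at rest (too narrow for the 22 mm shaft), 31 mm spread; along x it is open from -12 to +16 mm. At the start its underside lies on the rest's 12 mm plate
- pliers_grip (a point): midway between the handles' green grips, 62 mm above the ring's plane and 58 mm behind its centre; grip here from above, closing along the pliers' local y
- pliers_left (a joint): how far each handle is squeezed in from rest: 0 at rest, 0.007 m at the stop; a spring resists with about 4 N at the start and 9 N at the stop on each handle, and reopens them when let go
- beaker: bystander: empty clear glass beaker, 75 x 81 x 95 mm, origin at the centre of its underside
- amber_bottle: bystander: small amber reagent bottle with black cap, 36 mm across, 66 high, origin at the centre of its underside
- flask: bystander: small conical flask with dark granules, 64 mm across, 104 high, origin at the centre of its underside
- tape: bystander: roll of yellow label tape lying flat, 68 mm across, 18 high, origin at the centre of its underside
- timer: bystander: white bench timer with a display, 33 x 66 x 58 mm, origin at the centre of its underside
- petri_dish: bystander: closed petri dish, 59 mm across, 15 high, origin at the centre of its underside

How it is judged:
On the way, in this order (a step that is already met when the one before it is completed fails the run):
1. the interlock plug is out of its socket, the pliers not yet handled (z of plug in the frame of socket above 0.003 m and value of joint pliers_left below 0.002 m), for 0.1 s.
2. the plug lies or stands in the blue tray, let go (x of plug in the frame of tray between -0.058 and 0.058 m and y of plug in the frame of tray between -0.058 and 0.058 m and x of plug_grip in the frame of tray between -0.058 and 0.058 m and y of plug_grip in the frame of tray between -0.058 and 0.058 m and z of plug in the frame of tray below 0.03 m and z of plug_grip in the frame of tray below 0.06 m and linear speed of plug below 0.03 m/s and contact force between the fingers and plug below 0.1 N and value of joint pliers_left below 0.002 m), for 0.2 s.
3. the ring is lifted clear, spread, above the top of the shaft (value of joint pliers_left above 0.0045 m and z of ring in the frame of shaft_top above 0.004 m and horizontal distance between ring and groove below 0.012 m), for 0.1 s.
At the end, for the whole second after the job is handed in: Plug in the tray, released, at rest. Pliers held in the fingers, upright within 0.15 rad, still, each handle squeezed over 4.5 mm; ring centre within 4 mm in height of the groove's middle and 7 mm of the shaft's axis, pressing on the mixer with less than 3 N (z of ring in the frame of groove between -0.004 and 0.004 m and horizontal distance between ring and groove below 0.007 m and angle between pliers's own z axis and vertical below 0.15 rad and value of joint pliers_left above 0.0045 m and contact force between pliers and mixer below 3 N and contact force between the fingers and pliers above 3 N and linear speed of each of pliers, plug below 0.02 m/s and x of plug in the frame of tray between -0.058 and 0.058 m and y of plug in the frame of tray between -0.058 and 0.058 m and x of plug_grip in the frame of tray between -0.058 and 0.058 m and y of plug_grip in the frame of tray between -0.058 and 0.058 m and z of plug in the frame of tray below 0.03 m and z of plug_grip in the frame of tray below 0.06 m and contact force between the fingers and plug below 0.1 N); the arm keeps its last pose, push and grip.
It fails at once if the pliers or ring forced against the mixer with more than 25 N (contact force between pliers and mixer above 25 N).
It fails at once if a bystander moved by more than 30 mm (distance of any of beaker, amber_bottle, flask, tape, timer, petri_dish from where it was at the start of the episode above 0.03 m).
It also fails if it takes over 54 s, if anything falls off the work surface, if the arm or the gripper's body presses on something with over 40 N, if the wrist force passes 120 N, or if a joint passes its speed limit or range.

## Working session

There is one attempt and no reset: what is moved stays moved. The work goes in short steps, Python scripts to look and compute and a tool call to move; the robot and the scene stay as the last step left them, time stands still between calls to the robot, and variables do not carry over. Pictures are saved under pics/ and viewed, and the job is handed in when it is done.

Besides the shell and the picture viewer there is one more tool, called after "Emit:" as name([rows], argument=value, ...), one row to a line, values as JSON. apply_moves: Moves the arm, as the interface text tells. Its arguments: {"type":"object","properties":{"moves":{"type":"array","items":{"type":"array"}}},"required":["moves"]}

```bash
mkdir -p pics
cat > h.py <<'E'
import numpy as np,cv2
from station import read_state,cams,workorder
def save(n,f):
    im=cams.grab_frame(n); cv2.imwrite('pics/'+f,im[:,:,::-1]); return im
E
python3 - <<'E'
from h import *
s=read_state();print({k:np.round(v,3) for k,v in s.items()})
for n in ['scene','top','wrist']:
    print(n,cams.camera_model(n)); save(n,n+'0.png')
E
```

```text
{'time': np.float64(0.0), 'joints': array([ 0.955,  0.427,  0.074,  1.607, -0.034,  1.111, -0.067]), 'joint_vel': array([-0.002,  0.001,  0.002,  0.   , -0.001, -0.002,  0.   ]), 'effort': array([-2.0000e-03, -9.3584e+01,  3.6650e+00, -4.5420e+01, -4.9000e-02,
        2.0000e-02,  0.0000e+00]), 'eef_pos': array([ 0.303, -0.603,  0.213]), 'eef_rot': array([-0.163, -0.688, -0.164,  0.688]), 'wrist_force': array([-0.874, -1.019,  0.339]), 'torque': array([-0.093,  0.022,  0.023]), 'width': np.float64(0.094)}
scene {'vertical_fov': 43.25580413482541, 'cx': 253.10049808499565, 'cy': 185.30978243726835, 'k1': -0.20189574995059606, 'xyz': array([-0.64058213,  0.66703783,  1.03167758]), 'rotation': array([ 0.22728175, -0.4546763 ,  0.76493407, -0.39558607])}
top {'vertical_fov': 55.04067665690275, 'cx': 255.13651517024107, 'cy': 186.57361299768044, 'k1': -0.08509261234305796, 'xyz': array([2.95121522e-01, 1.30884873e-04, 1.22602007e+00]), 'rotation': array([-0.06410851,  0.70526472, -0.70287097,  0.06681448])}
wrist {'vertical_fov': 62.986399727977386, 'cx': 254.67696148107837, 'cy': 192.88936558022422, 'k1': 0.020854547157067273, 'T_tool_cam': array([[-2.93533887e-04, -2.35278985e-01,  9.71927833e-01,
        -1.71295816e-01],
       [ 9.99999771e-01,  5.22961672e-04,  4.28607657e-04,
         1.47164146e-03],
       [-6.09123379e-04,  9.71927737e-01,  2.35278777e-01,
        -6.73482910e-02],
       [ 0.00000000e+00,  0.00000000e+00,  0.00000000e+00,
         1.00000000e+00]])}
```

View pics/top0.png

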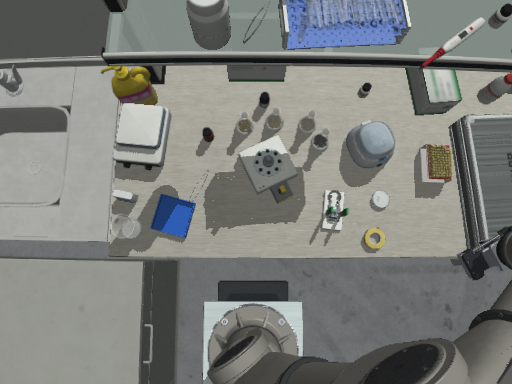

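View pics/scene0.png

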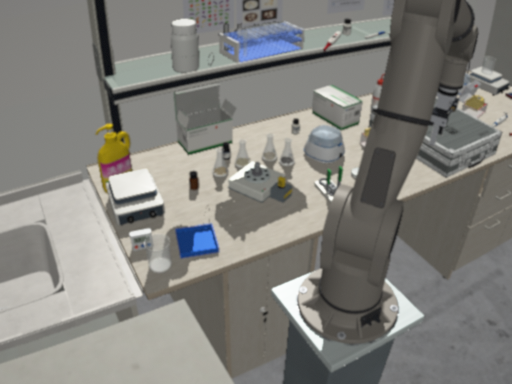

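```bash
cat >> h.py <<'E'
from scipy.spatial.transform import Rotation as R
def q2R(q): return R.from_quat([q[1],q[2],q[3],q[0]]).as_matrix()
def cam(n,st=None):
    m=cams.camera_model(n); f=192/np.tan(np.radians(m['vertical_fov'])/2)
    if n=='wrist':
        st=st or read_state(); T=np.array(m['T_tool_cam']); Rt=q2R(st['eef_rot'])
        Rc=Rt@T[:3,:3]; p=Rt@T[:3,3]+st['eef_pos']
    else: Rc=q2R(m['rotation']); p=np.array(m['xyz'])
    return dict(f=f,cx=m['cx'],cy=m['cy'],k=m['k1'],R=Rc,p=p)
def proj(c,P):
    q=(np.atleast_2d(P)-c['p'])@c['R']; s=q[:,:2]/q[:,2:]; r2=(s**2).sum(1,keepdims=True)
    return s*(1+c['k']*r2)*c['f']+[c['cx'],c['cy']]
def unproj(c,uv,z):
    d=(np.atleast_2d(uv)-[c['cx'],c['cy']])/c['f']; s=d.copy()
    for _ in range(20): s=d/(1+c['k']*(s**2).sum(1,keepdims=True))
    v=np.c_[s,np.ones(len(s))]@c['R'].T
    return c['p']+v*((z-c['p'][2])/v[:,2])[:,None]
def crop(src,dst,x,y,w,h,k):
    im=cv2.imread('pics/'+src)[y:y+h,x:x+w]; cv2.imwrite('pics/'+dst,cv2.resize(im,None,fx=k,fy=k,interpolation=cv2.INTER_CUBIC))
E
python3 - <<'E'
from h import *
crop('top0.png','c1.png',230,130,80,75,8)
crop('top0.png','c2.png',310,180,80,75,8)
crop('top0.png','c3.png',100,170,110,80,7)
c=cam('top')
for n,uv,z in [('shaft',(268,160),.105),('plug',(283,189),.083),('tray',(174,216),.02),('pl',(334,210),.1),('ring',(334,196),.015),('base',(245,345),.1)]: print(n,unproj(c,uv,z).round(3))
E
```

```text
shaft [[ 0.59  -0.044  0.105]]
plug [[ 0.502 -0.092  0.083]]
tray [[0.422 0.263 0.02 ]]
pl [[ 0.434 -0.248  0.1  ]]
ring [[ 0.491 -0.268  0.015]]
base [[0.035 0.024 0.1  ]]
```

View pics/c1.png

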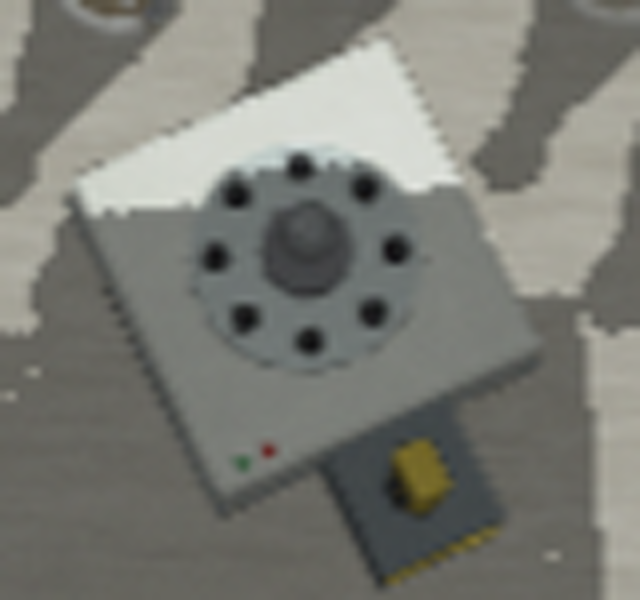

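View pics/c2.png

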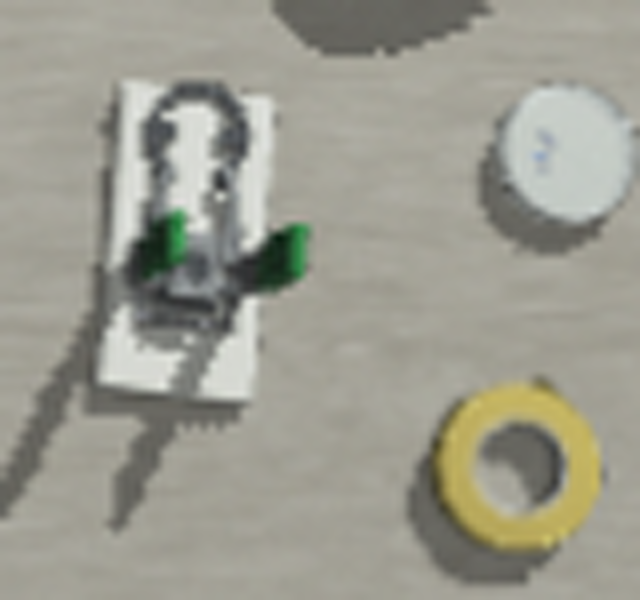

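View pics/c3.png

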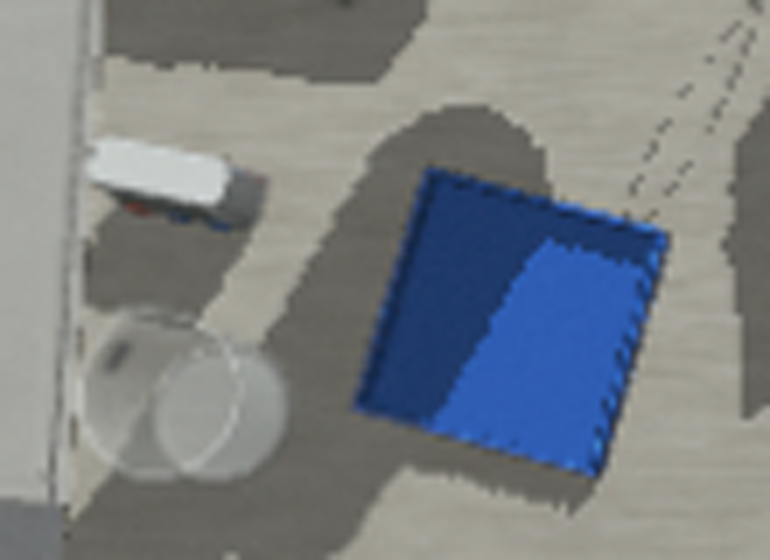

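Run:
```python
from h import *
from scipy.optimize import least_squares
c=cam('top')
def px(l,ox,oy,k): return np.array(l)/k+[ox,oy]-.5+.5/k*0
def fit(loc,uv,x0):
    loc=np.array(loc,float)
    def g(x):
        C,S=np.cos(x[2]),np.sin(x[2]); P=loc.copy(); P[:,0]=x[0]+C*loc[:,0]-S*loc[:,1];P[:,1]=x[1]+S*loc[:,0]+C*loc[:,1]
        return (proj(c,P)-uv).ravel()
    r=least_squares(g,x0); print(r.x.round(4),np.degrees(r.x[2]).round(2),'res',r.fun.round(2)); return r.x
h=.075
m=fit([[h,h,.045],[h,-h,.045],[-h,-h,.045],[-h,h,.045]],px([(75,188),(385,40),(540,350),(225,510)],230,130,8),[.59,-.045,.45])
print('disc',unproj(c,px([(305,258)],230,130,8),.057), 'shafttop',unproj(c,px([(313,228)],230,130,8),.105))
print('plug top', unproj(c,px([(428,470)],230,130,8),.083))
print('socket from mixer', m[:2]-.104*np.array([np.cos(m[2]),np.sin(m[2])]))
fit([[.065,.033,.012],[.065,-.033,.012],[-.065,-.033,.012],[-.065,.033,.012]],px([(120,82),(272,98),(252,398),(98,382)],310,180,8),[.47,-.26,0])
fit([[.06,.06,.02],[.06,-.06,.02],[-.06,-.06,.02],[-.06,.06,.02]],px([(430,168),(668,235),(597,475),(358,408)],100,170,7),[.42,.26,0])
print('ring',unproj(c,px([(197,130)],310,180,8),.0145))
print('handle tops L,R', unproj(c,px([(178,235),(297,248)],310,180,8),.1085))
```

```text
[ 0.5953 -0.0457  0.4541] 26.02 res [-1.32  0.01  0.33 -0.22  1.32  0.28 -0.33 -0.12]
disc [[ 0.5971759  -0.04462946  0.057     ]] shafttop [[ 0.59694448 -0.04598025  0.105     ]]
plug top [[ 0.50448059 -0.09188141  0.083     ]]
socket from mixer [ 0.50185767 -0.09127898]
[ 0.4468 -0.2628 -0.104 ] -5.96 res [-0.16 -0.58  0.26 -0.51  0.23  0.55 -0.32  0.49]
[ 0.4241  0.2669 -0.2579] -14.77 res [ 0.05 -0.22  0.38 -0.52  0.09  0.41 -0.53  0.3 ]
ring [[ 0.49214364 -0.2685486   0.0145    ]]
handle tops L,R [[ 0.43607624 -0.23892625  0.1085    ]
 [ 0.43110824 -0.28481909  0.1085    ]]
```

```bash
cat >> h.py <<'E'
def stat():
    s=read_state(); M=q2R(s['eef_rot']); y=np.degrees(np.arctan2(M[1,1],M[0,1])); z=np.degrees(np.arctan2(M[1,2],M[0,2]))
    print('t',round(s['time'],2),'p',s['eef_pos'].round(4),'ytool yaw',y.round(2),'ztool yaw',z.round(2),'tilt',np.degrees(np.arccos(-M[2,0])).round(2),'F',s['wrist_force'].round(1),'w',round(s['width'],4),'j',s['joints'].round(2)); return s
E
python3 -c "
from h import *
stat()"
```

```text
t 0.15 p [ 0.303  -0.6028  0.213 ] ytool yaw -63.32 ztool yaw -153.32 tilt 0.05 F [-0.3 -0.5  1.1] w 0.0939 j [ 0.96  0.43  0.07  1.61 -0.03  1.11 -0.07]
```

Emit:
apply_moves([
  [-1,[1.6,4.0,0],0],
  [-1,[1.6,4.0,0],0],
  [-1,[1.6,4.0,0],0],
  [-1,[1.6,4.0,0],0],
  [-1,[1.6,4.0,0],0],
  [-1,[1.6,4.0,0],0],
  [-1,[1.6,4.0,0],0],
  [-1,[1.6,4.0,0],0],
  [-1,[1.6,4.0,0],0],
  [-1,[1.6,4.0,0],0],
  [-1,[1.6,4.0,0],0],
  [-1,[0,0,0],0],
])

```text
time: 1.15
eef_pos: [0.476, -0.1699, 0.2137]
eef_rot: [0.166, 0.688, 0.167, -0.687]
wrist_force: [0.7, 0.5, 0.9]
width: 0.0936
```

```bash
python3 -c "
from h import *
stat(); save('wrist','w1.png')
print(proj(cam('wrist'),[[.503,-.0915,.083],[.503,-.0915,.045],[.596,-.0455,.105],[.596,-.0455,.057]]))"
```

```text
t 1.15 p [ 0.476  -0.1699  0.2137] ytool yaw -62.82 ztool yaw -152.82 tilt 0.13 F [0.7 0.5 0.9] w 0.0936 j [ 0.39  0.16 -0.19  1.97  0.03  1.02 -0.91]
[[188.96580669 122.28452414]
 [196.30702872 121.72300245]
 [178.03362023 -13.07525546]
 [190.27718836   7.75838645]]
```

View pics/w1.png

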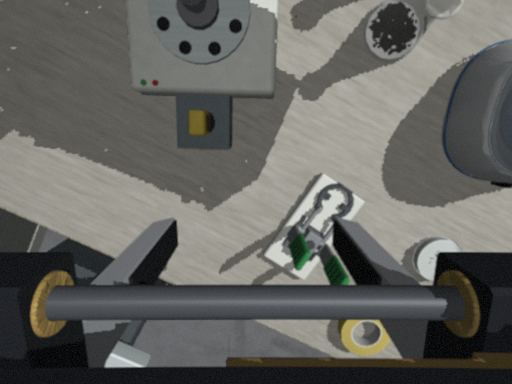

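```bash
python3 -c "
from h import *
s=stat(); print(s['joint_vel'].round(3)); save('wrist','w2.png')
crop('w2.png','c4.png',120,0,160,160,5)
crop('w2.png','c5.png',260,170,110,130,6)
"
```

```text
t 1.2 p [ 0.4747 -0.1735  0.2135] ytool yaw -62.95 ztool yaw -152.95 tilt 0.05 F [-1.2 -0.9  0.2] w 0.0939 j [ 0.39  0.16 -0.18  1.97  0.03  1.02 -0.91]
[0.05  0.002 0.069 0.001 0.012 0.003 0.055]
```

View pics/c4.png

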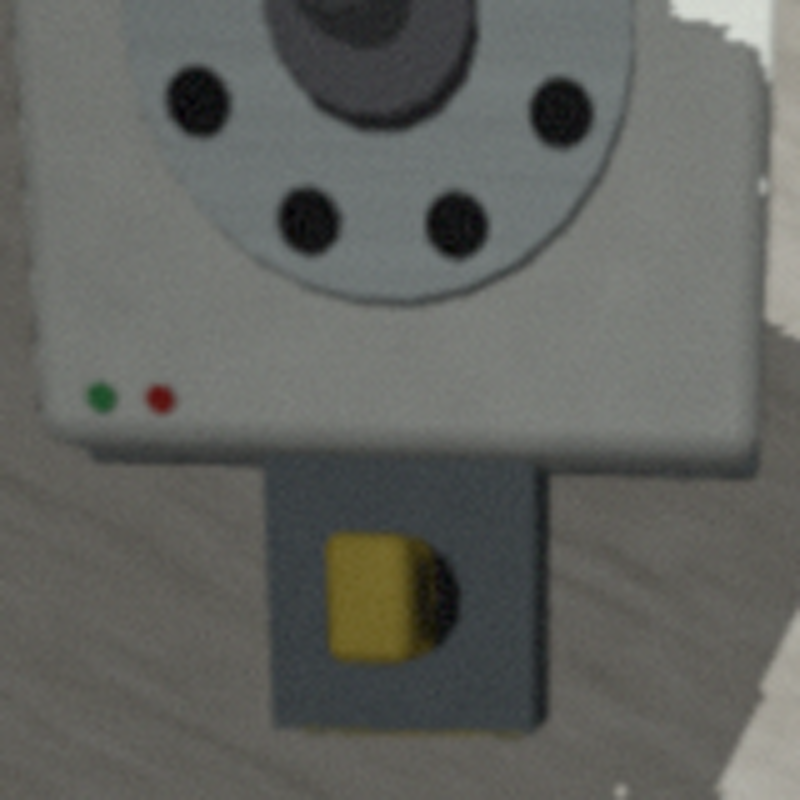

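View pics/c5.png

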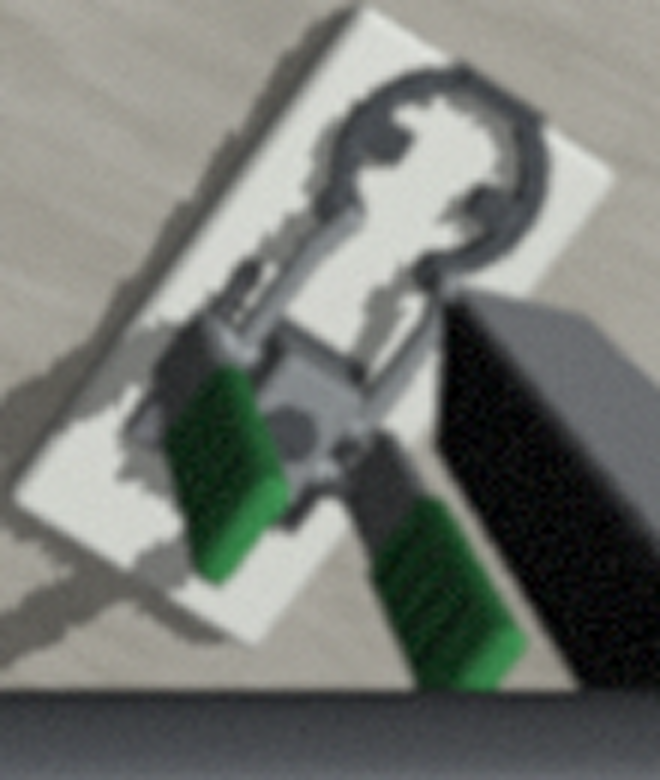

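```bash
python3 -c "
from h import *
s=stat(); c=cam('wrist')
def U(x,y,z): return unproj(c,np.array([[x,y]])/5+[120,0],z)[0].round(4)
print('plugtop',U(369,597,.083))
a=U(268,458,.045);b=U(540,458,.045);d=U(275,725,.045);e=U(540,725,.045);print(a,b,d,e,'sock front mid',(d+e)/2, 'dir',np.degrees(np.arctan2(*(a-d)[1::-1])),np.degrees(np.arctan2(*(d-e)[1::-1])), np.linalg.norm(d-e))
"
```

```text
t 1.25 p [ 0.4738 -0.176   0.2134] ytool yaw -63.12 ztool yaw -153.12 tilt 0.01 F [ 0.4 -0.3 -0.4] w 0.0939 j [ 0.39  0.16 -0.18  1.97  0.03  1.02 -0.91]
plugtop [ 0.5068 -0.0972  0.083 ]
[ 0.5192 -0.061   0.045 ] [ 0.5447 -0.1109  0.045 ] [ 0.4697 -0.0839  0.045 ] [ 0.4955 -0.1346  0.045 ] sock front mid [ 0.4826  -0.10925  0.045  ] dir 24.82650058281154 116.9704390786509 0.05688699324098611
```

Emit:
apply_moves([
  [-1,[1.5,4.0,-2.0],-0.7],
  [-1,[1.5,3.8,-2.0],0],
  [-1,[0,0,-1.5],0],
  [-1,[0,0,0],0],
  [-1,[0,0,0],0],
  [-1,[0,0,0],0],
  [-1,[0,0,0],0],
])

```text
time: 1.83
eef_pos: [0.5004, -0.109, 0.1634]
eef_rot: [0.158, 0.69, 0.158, -0.689]
wrist_force: [-0.2, 0.6, -1.0]
width: 0.0942
```

```bash
python3 -c "
from h import *
s=stat();print(s['joint_vel'].round(3)); save('wrist','w3.png')
s=stat()
print(proj(cam('wrist'),[[.503,-.0915,.083],[.503,-.0915,.045],[.596,-.0455,.105],[.596,-.0455,.057]]))
crop('w3.png','c6.png',180,130,130,130,6)"
```

```text
t 1.83 p [ 0.5004 -0.109   0.1634] ytool yaw -64.16 ztool yaw -154.16 tilt 0.07 F [-0.2  0.6 -1. ] w 0.0942 j [ 0.29  0.23 -0.23  2.01  0.07  0.91 -1.09]
[-0.002 -0.002 -0.006  0.003  0.001 -0.002 -0.004]
t 1.88 p [ 0.5005 -0.1087  0.1634] ytool yaw -64.13 ztool yaw -154.13 tilt 0.08 F [-0.1 -0.6 -0.1] w 0.0943 j [ 0.29  0.23 -0.23  2.01  0.07  0.91 -1.09]
[[235.14034866 189.03217726]
 [237.53284927 180.05581398]
 [229.75041265  46.36692026]
 [234.17885366  59.18635728]]
```

View pics/w3.png

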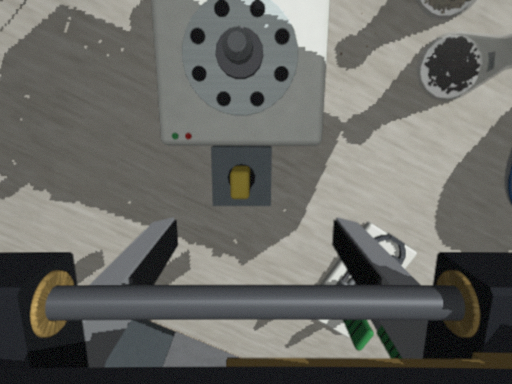

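View pics/c6.png

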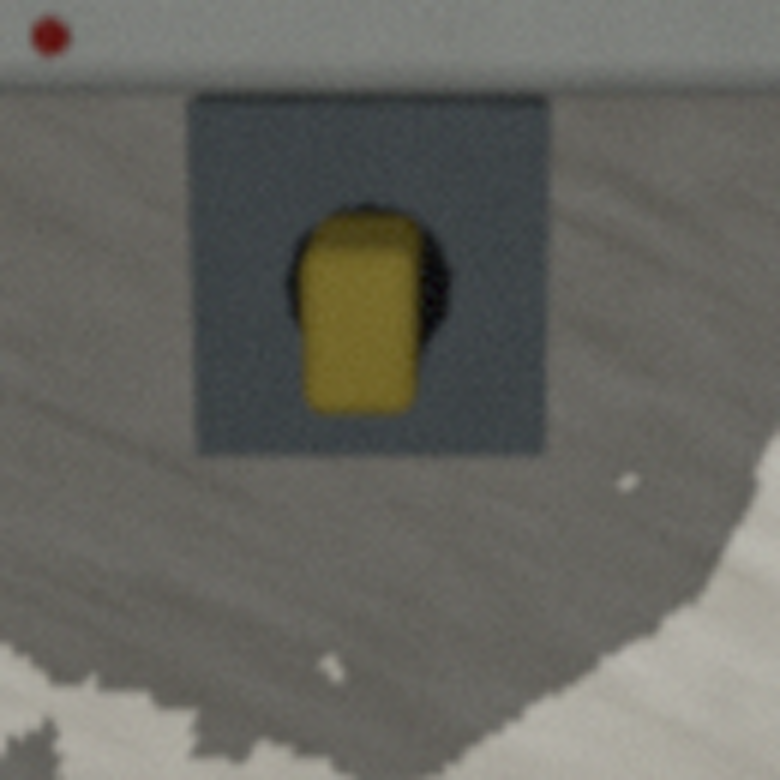

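```bash
python3 -c "
from h import *
s=read_state(); c=cam('wrist')
print(unproj(c,[[240,185]],.083),unproj(c,[[241.7,176.3]],.045),'disc',unproj(c,[[239.5,57]],.057),'holes',unproj(c,np.mean([[222,8],[257,8],[197,36],[282,36],[199,73],[281,73],[223,98],[257,98]],0)[None],.057))
print('sock corners',unproj(c,np.array([(193,98),(547,98),(545,453),(198,455)])/6+[180,130],.045))
crop('w3.png','c7.png',150,0,190,130,4)
"
```

```text
[[ 0.50781882 -0.09365114  0.083     ]] [[ 0.50795951 -0.09349226  0.045     ]] disc [[ 0.59942552 -0.04873101  0.057     ]] holes [[ 0.6017457  -0.04786591  0.057     ]]
sock corners [[ 0.52135962 -0.05718282  0.045     ]
 [ 0.54500964 -0.10587092  0.045     ]
 [ 0.49443124 -0.13085521  0.045     ]
 [ 0.46989893 -0.08103786  0.045     ]]
```

View pics/c7.png

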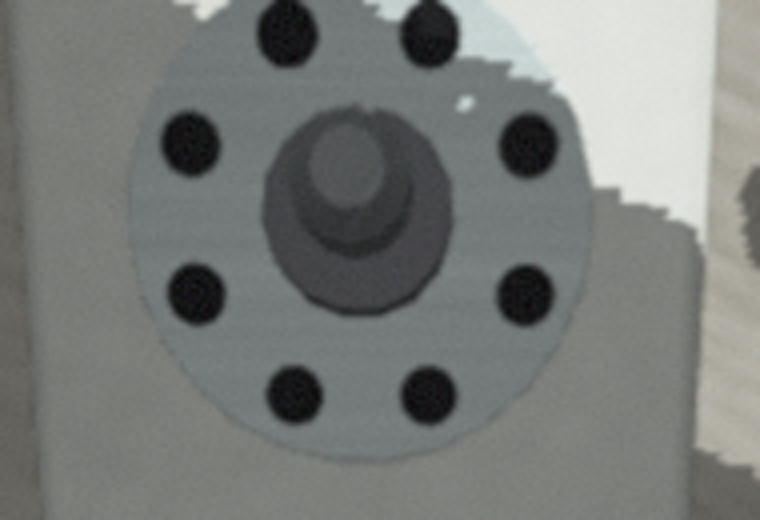

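Emit:
apply_moves([
  [-1,[0.75,1.5,-2.0],0],
  [-1,[0,0,-2.0],0],
  [-1,[0,0,-2.0],0],
  [-1,[0,0,0],0],
  [-1,[0,0,0],0],
  [-1,[0,0,0],0],
])

```text
time: 2.38
eef_pos: [0.5084, -0.0929, 0.1037]
eef_rot: [0.159, 0.689, 0.159, -0.689]
wrist_force: [0.9, 0.3, 0.7]
width: 0.0937
```

```bash
python3 -c "
from h import *
s=stat(); c=cam('wrist'); save('wrist','w4.png');print(proj(c,[[.508,-.0935,.083],[.508,-.0935,.045]]))
crop('w4.png','c8.png',180,130,130,130,6)"
```

```text
t 2.38 p [ 0.5084 -0.0929  0.1037] ytool yaw -64.06 ztool yaw -154.06 tilt 0.07 F [0.9 0.3 0.7] w 0.0937 j [ 0.25  0.31 -0.23  2.05  0.1   0.79 -1.16]
[[252.82789056 225.29102401]
 [253.06281341 208.64497282]]
```

View pics/c8.png

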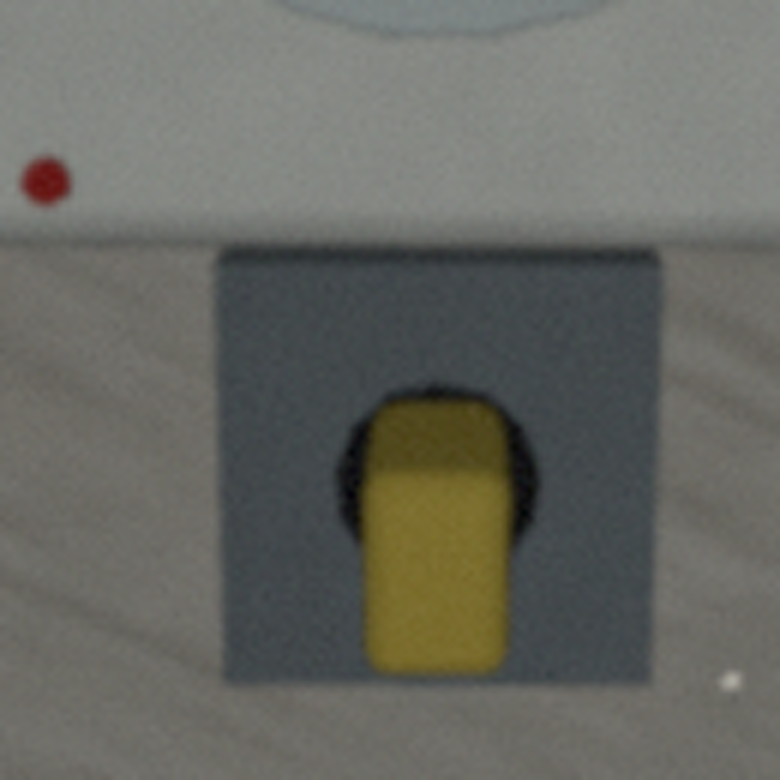

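Emit:
apply_moves([
  [-1,[0,0,-2.1],0],
  [-1,[0,0,-2.1],0],
  [-1,[0,0,0],0],
  [1,[0,0,0],0],
  [1,[0,0,0],0],
  [1,[0,0,0],0],
  [1,[0,0,0],0],
  [1,[0,0,0],0],
  [1,[0,0,0],0],
  [1,[0,0,0],0],
])

```text
time: 3.27
eef_pos: [0.508, -0.0924, 0.0607]
eef_rot: [0.159, 0.689, 0.159, -0.689]
wrist_force: [0.3, -0.7, -0.8]
width: 0.0511
```

```bash
python3 -c "
from h import *
s=stat()"
```

```text
t 3.27 p [ 0.508  -0.0924  0.0607] ytool yaw -64.02 ztool yaw -154.02 tilt 0.02 F [ 0.3 -0.7 -0.8] w 0.0511 j [ 0.24  0.38 -0.22  2.08  0.13  0.7  -1.18]
```

Emit:
apply_moves([
  [1,[0,0,0],0],
  [1,[0,0,0],0],
  [1,[0,0,0],0],
  [1,[0,0,0],0],
  [1,[0,0,0],0],
  [1,[0,0,0],0],
  [1,[0,0,0],0],
  [1,[0,0,0],0],
  [1,[0,0,0],0],
])

```text
time: 4.02
eef_pos: [0.5078, -0.0922, 0.0605]
eef_rot: [-0.159, -0.689, -0.159, 0.689]
wrist_force: [-0.9, 2.3, 0.5]
width: 0.0157
```

Gripped (15.7 mm). Pull straight up gently.

Emit:
apply_moves([
  [1,[0,0,0.3],0],
  [1,[0,0,0.3],0],
  [1,[0,0,0.4],0],
  [1,[0,0,0.5],0],
  [1,[0,0,1.0],0],
  [1,[0,0,1.5],0],
  [1,[0,0,2.0],0],
  [1,[0,0,2.0],0],
  [1,[0,0,2.0],0],
  [1,[0,0,2.0],0],
  [1,[0,0,0],0],
  [1,[0,0,0],0],
])

```text
time: 5.02
eef_pos: [0.5087, -0.0927, 0.1823]
eef_rot: [0.159, 0.69, 0.158, -0.688]
wrist_force: [0.7, 0.3, -1.0]
width: 0.0157
```

```bash
python3 -c "
from h import *
s=stat(); c=cam('wrist'); save('wrist','w5.png');save('scene','s5.png');crop('s5.png','c9.png',140,120,220,160,3)
t=cam('top');print(proj(t,[[.424,.267,.004]]))"
```

```text
t 5.02 p [ 0.5087 -0.0927  0.1823] ytool yaw -64.03 ztool yaw -154.03 tilt 0.19 F [ 0.7  0.3 -1. ] w 0.0157 j [ 0.27  0.21 -0.24  1.98  0.06  0.95 -1.12]
[[173.77066202 215.82691947]]
```

View pics/w5.png

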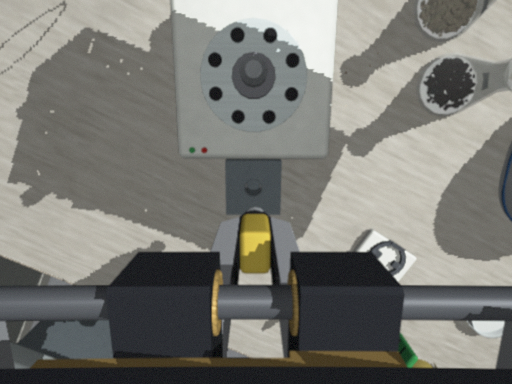

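View pics/c9.png

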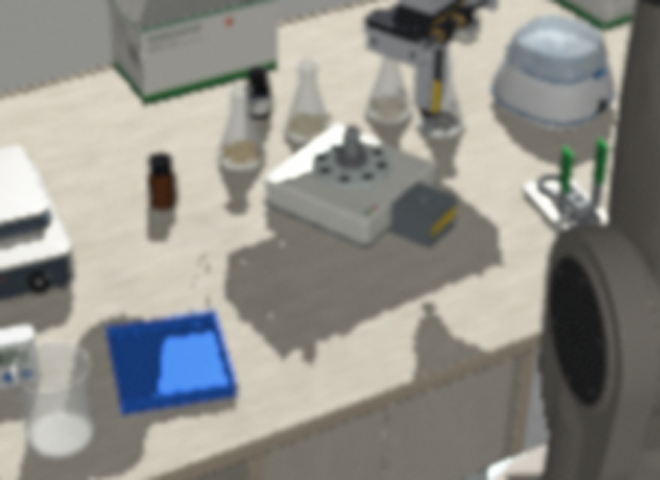

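Emit:
apply_moves([
  [1,[-0.4,1.5,0],0],
  [1,[-0.8,3.0,0],0],
  [1,[-0.8,3.0,0],0],
  [1,[-0.8,3.0,0],0],
  [1,[-0.8,3.0,0],0],
  [1,[-0.8,3.0,0],0],
  [1,[-0.8,3.0,0],0],
  [1,[-0.8,3.0,0],0],
  [1,[-0.8,3.0,0],0],
  [1,[-0.8,3.0,0],0],
  [1,[-0.8,3.0,0],0],
  [1,[-0.4,1.5,0],0],
])

```text
time: 6.12
eef_pos: [0.4182, 0.2408, 0.1799]
eef_rot: [-0.16, -0.688, -0.16, 0.689]
wrist_force: [0.0, 0.6, 0.2]
width: 0.0163
```

Emit:
apply_moves([
  [1,[0,0,0],0],
  [1,[0,0,0],0],
  [1,[0,0,0],0],
])

```text
time: 6.37
eef_pos: [0.4198, 0.2367, 0.1799]
eef_rot: [-0.159, -0.689, -0.159, 0.689]
wrist_force: [-0.1, -0.3, -0.8]
width: 0.0158
```

```bash
python3 -c "
from h import *
s=stat(); c=cam('wrist'); save('wrist','w6.png')
print(proj(c,[[.424,.267,.004],[.424,.267,.02]]))"
```

```text
t 6.37 p [0.4198 0.2367 0.1799] ytool yaw -64.04 ztool yaw -154.04 tilt 0.07 F [-0.1 -0.3 -0.8] w 0.0158 j [-0.2   0.18 -0.5   2.04  0.11  0.95 -1.87]
[[230.3752672  163.26578558]
 [229.25098467 165.44168303]]
```

View pics/w6.png

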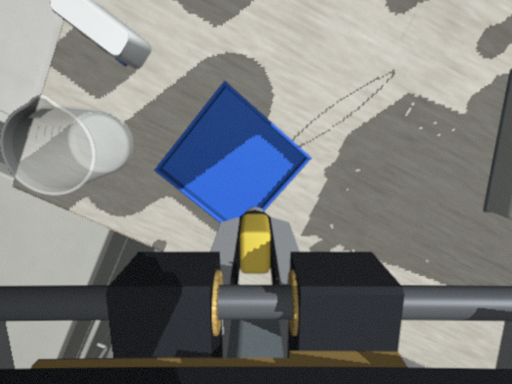

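Emit:
apply_moves([
  [1,[0.4,1.5,0],0],
  [1,[0.4,1.4,-1.0],0],
  [1,[0,0,-2.5],0],
  [1,[0,0,-3.0],0],
  [1,[0,0,-3.0],0],
  [1,[0,0,-2.0],0],
  [1,[0,0,-1.0],0],
  [1,[0,0,0],0],
  [1,[0,0,0],0],
  [1,[0,0,0],0],
])

```text
time: 7.25
eef_pos: [0.4287, 0.2668, 0.0567]
eef_rot: [0.159, 0.69, 0.159, -0.688]
wrist_force: [0.3, -0.1, 0.2]
width: 0.0158
```

```bash
python3 -c "
from h import *
s=stat(); c=cam('wrist'); save('wrist','w7.png')"
```

```text
t 7.25 p [0.4287 0.2668 0.0567] ytool yaw -64.05 ztool yaw -154.05 tilt 0.09 F [ 0.3 -0.1  0.2] w 0.0158 j [-0.3   0.4  -0.46  2.09  0.27  0.71 -2.05]
```

View pics/w7.png

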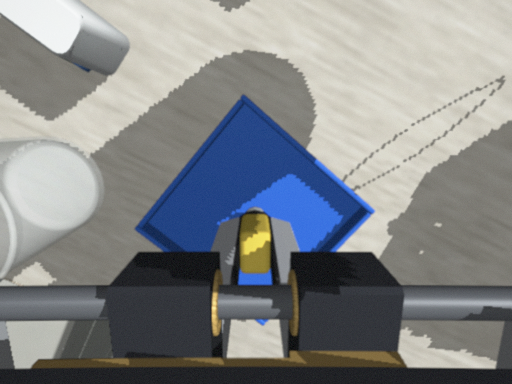

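Above the tray centre, nose ~11 mm above the floor. Lower until light contact.

Emit:
apply_moves([
  [1,[0,0,-0.6],0],
  [1,[0,0,-0.4],0],
  [1,[0,0,0],0],
  [1,[0,0,0],0],
])

```text
time: 7.63
eef_pos: [0.4279, 0.2666, 0.0454]
eef_rot: [0.159, 0.689, 0.159, -0.689]
wrist_force: [0.7, -0.3, -1.9]
width: 0.0159
```

Emit:
apply_moves([
  [0.4,[0,0,0],0],
  [0.4,[0,0,0],0],
  [0.1,[0,0,0],0],
  [0.1,[0,0,0],0],
  [0.1,[0,0,0],0],
  [0.1,[0,0,0],0],
  [0.1,[0,0,1.0],0],
  [0.1,[0,0,2.0],0],
  [0,[0,0,3.0],0],
  [0,[0,0,3.0],0],
  [0,[0,0,3.0],0],
  [0,[0,0,2.0],0],
])

```text
time: 8.63
eef_pos: [0.4281, 0.2672, 0.189]
eef_rot: [0.159, 0.69, 0.159, -0.688]
wrist_force: [0.5, 0.6, 0.0]
width: 0.0471
```

```bash
python3 -c "
from h import *
s=stat(); c=cam('wrist'); save('wrist','w8.png')"
```

```text
t 8.63 p [0.4281 0.2672 0.189 ] ytool yaw -63.99 ztool yaw -153.99 tilt 0.15 F [0.5 0.6 0. ] w 0.0471 j [-0.23  0.21 -0.52  1.98  0.13  0.97 -1.92]
```

View pics/w8.png

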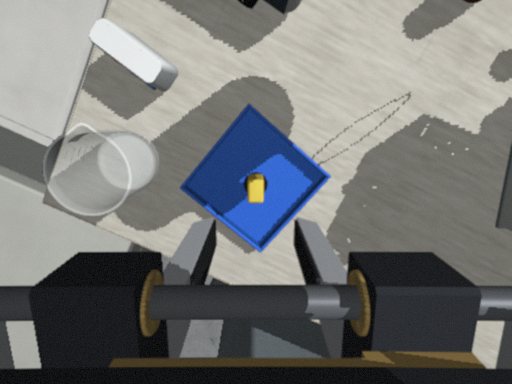

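Emit:
apply_moves([
  [-1,[0.6,-2.0,0],0],
  [-1,[1.0,-3.5,0],0],
  [-1,[1.0,-3.5,0],0],
  [-1,[1.0,-3.5,0],0],
  [-1,[0.5,-3.5,0],0],
  [-1,[0.5,-3.5,0],0],
  [-1,[0,-3.5,0],-3],
  [-1,[0,-3.5,0],-3],
  [-1,[0,-3.5,0],-3],
  [-1,[-0.5,-3.5,0],-3],
  [-1,[-0.5,-3.5,0],-3],
  [-1,[-1.0,-3.5,0],-3],
])

```text
time: 9.68
eef_pos: [0.4538, -0.1398, 0.1861]
eef_rot: [0.048, 0.706, 0.049, -0.705]
wrist_force: [0.1, 0.2, 0.3]
width: 0.0938
```

```bash
python3 -c "
from h import *
s=stat()"
```

```text
t 9.68 p [ 0.4538 -0.1398  0.1861] ytool yaw -82.14 ztool yaw -172.14 tilt 0.06 F [0.1 0.2 0.3] w 0.0938 j [ 0.33  0.14 -0.18  2.06  0.03  0.94 -1.3 ]
```

Emit:
apply_moves([
  [-1,[-0.4,-3.0,0.5],-3.5],
  [-1,[-0.4,-3.0,0.5],-3.5],
  [-1,[-0.4,-3.0,0.5],-3.5],
  [-1,[-0.4,-3.0,0.5],-3.5],
  [-1,[0,0,0],0],
  [-1,[0,0,0],0],
  [-1,[0,0,0],0],
])

```text
time: 10.27
eef_pos: [0.4379, -0.2577, 0.2056]
eef_rot: [-0.037, 0.706, -0.037, -0.706]
wrist_force: [-0.0, 0.4, -0.6]
width: 0.0938
```

```bash
python3 -c "
from h import *
s=stat(); c=cam('wrist'); save('wrist','w9.png')
print(proj(c,[[.434,-.262,.1085],[.492,-.2685,.0145]]))"
```

```text
t 10.27 p [ 0.4379 -0.2577  0.2056] ytool yaw -95.96 ztool yaw 174.04 tilt 0.03 F [-0.   0.4 -0.6] w 0.0938 j [ 0.46  0.16 -0.07  1.98  0.01  1.   -1.28]
[[258.1769949  200.23903603]
 [257.83276668 129.07660501]]
```

View pics/w9.png

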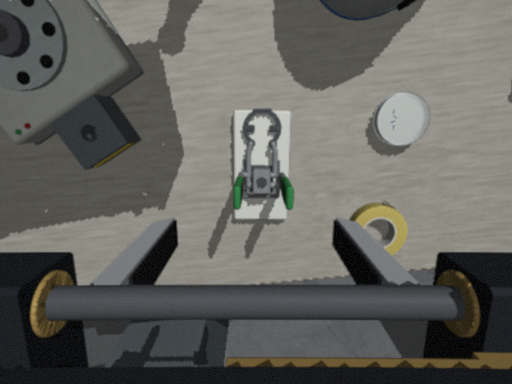

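```bash
python3 -c "
from h import *
crop('w9.png','c10.png',222,100,80,125,6)"
```

```text
(no output)
```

View pics/c10.png

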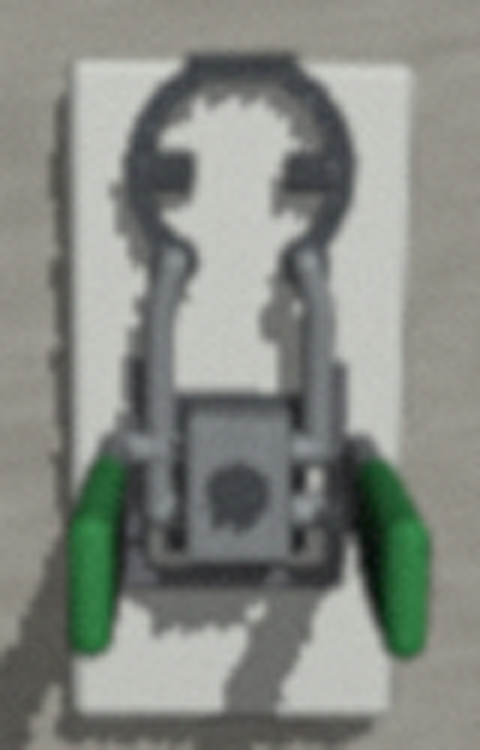

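```bash
python3 -c "
from h import *
s=read_state(); c=cam('wrist')
f=lambda x,y,z: unproj(c,[[x/6+222-.4,y/6+100-.4]],z)[0].round(4)
r=f(240,170,.0145);L=f(92,588,.1085);Rr=f(408,590,.1085);print('ring',r,'L',L,'R',Rr,'mid',(L+Rr)/2,'sep',np.linalg.norm(L-Rr))
m=(L+Rr)/2;d=(r-m)[:2];print(np.linalg.norm(d),np.degrees(np.arctan2(d[1],d[0])), np.degrees(np.arctan2(*(L-Rr)[1::-1])))
print('shoes',f(175,170,.017),f(295,170,.017))
print('rest', [f(*q,.012) for q in [(70,62),(412,66),(388,715),(78,712)]])
"
```

```text
ring [ 0.4929 -0.2724  0.0145] L [ 0.4385 -0.2432  0.1085] R [ 0.4334 -0.2894  0.1085] mid [ 0.43595 -0.2663   0.1085 ] sep 0.04648064113155066
0.05727575839742325 -6.113727393568719 83.70064629386953
shoes [ 0.4943 -0.2602  0.017 ] [ 0.492  -0.2826  0.017 ]
rest [array([ 0.5158, -0.2427,  0.012 ]), array([ 0.5085, -0.3063,  0.012 ]), array([ 0.3816, -0.2919,  0.012 ]), array([ 0.3887, -0.2291,  0.012 ])]
```

Emit:
apply_moves([
  [-1,[-0.2,-0.9,-1.5],0],
  [-1,[0,0,-3.0],0],
  [-1,[0,0,-2.5],0],
  [-1,[0,0,0],0],
  [-1,[0,0,0],0],
  [-1,[0,0,0],0],
])

```text
time: 10.82
eef_pos: [0.4366, -0.267, 0.1367]
eef_rot: [-0.037, 0.706, -0.037, -0.706]
wrist_force: [0.4, -0.3, 0.5]
width: 0.0937
```

```bash
python3 -c "
from h import *
s=stat(); c=cam('wrist'); save('wrist','w10.png')
print(proj(c,[[.4385,-.2432,.1085],[.4334,-.2894,.1085],[.493,-.2724,.0145]]))"
```

```text
t 10.82 p [ 0.4366 -0.267   0.1367] ytool yaw -95.95 ztool yaw 174.05 tilt 0.05 F [ 0.4 -0.3  0.5] w 0.0937 j [ 0.47  0.25 -0.06  2.04  0.02  0.85 -1.27]
[[216.70457854 222.70717036]
 [286.06005727 223.13566149]
 [252.42569403 130.10557508]]
```

View pics/w10.png

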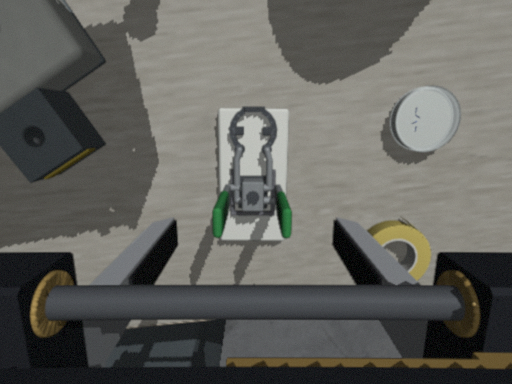

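Emit:
apply_moves([
  [-1,[0,0,-2.4],0],
  [-1,[0,0,-2.4],0],
  [-1,[0,0,-2.3],0],
  [-1,[0,0,0],0],
  [-1,[0,0,0],0],
  [0,[0,0,0],0],
  [0,[0,0,0],0],
  [0,[0,0,0],0],
  [0,[0,0,0],0],
  [0,[0,0,0],0],
  [0,[0,0,0],0],
  [0,[0,0,0],0],
])

```text
time: 11.87
eef_pos: [0.4359, -0.2674, 0.0647]
eef_rot: [-0.037, 0.706, -0.037, -0.706]
wrist_force: [-1.2, 0.9, 5.5]
width: 0.0508
```

```bash
python3 -c "
from h import *
s=stat(); c=cam('wrist'); save('wrist','w11.png')"
```

```text
t 11.87 p [ 0.4359 -0.2674  0.0647] ytool yaw -96.01 ztool yaw 173.99 tilt 0.01 F [-1.2  0.9  5.5] w 0.0508 j [ 0.47  0.36 -0.06  2.09  0.03  0.69 -1.28]
```

View pics/w11.png

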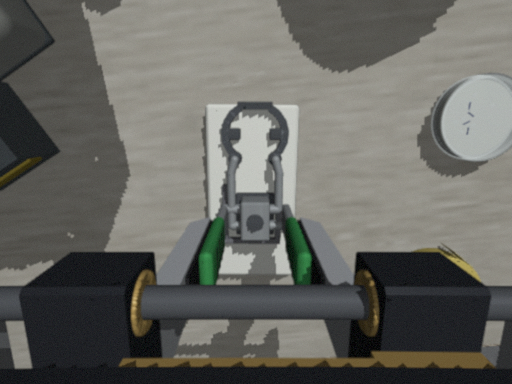

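Emit:
apply_moves([
  [1,[0,0,0],0],
  [1,[0,0,0],0],
  [1,[0,0,0],0],
  [1,[0,0,0],0],
  [1,[0,0,0],0],
  [1,[0,0,0],0],
  [1,[0,0,0],0],
  [1,[0,0,0],0],
])

```text
time: 12.58
eef_pos: [0.4359, -0.2673, 0.0647]
eef_rot: [-0.037, 0.706, -0.037, -0.706]
wrist_force: [-2.7, 2.6, 7.5]
width: 0.039
```

```bash
python3 -c "
from h import *
s=stat(); c=cam('wrist'); save('wrist','w12.png')"
```

```text
t 12.58 p [ 0.4359 -0.2673  0.0647] ytool yaw -96.02 ztool yaw 173.98 tilt 0.01 F [-2.7  2.6  7.5] w 0.039 j [ 0.47  0.36 -0.06  2.09  0.03  0.69 -1.28]
```

View pics/w12.png

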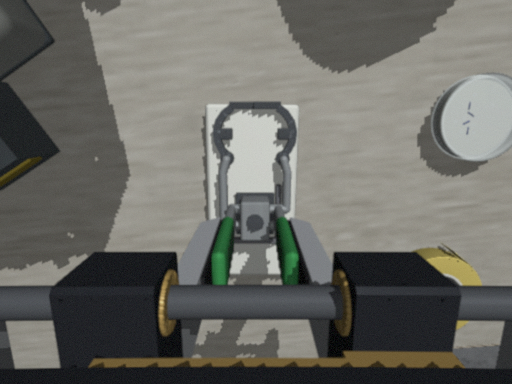

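Emit:
apply_moves([
  [1,[0,0,0.5],0],
  [1,[0,0,1.0],0],
  [1,[0,0,1.5],0],
  [1,[0,0,2.0],0],
  [1,[0,0,2.0],0],
  [1,[0,0,2.0],0],
  [1,[0,0,2.0],0],
  [1,[0,0,1.5],0],
  [1,[0,0,0],0],
  [1,[0,0,0],0],
  [1,[0,0,0],0],
])

```text
time: 13.55
eef_pos: [0.4354, -0.2672, 0.1889]
eef_rot: [0.037, -0.706, 0.037, 0.706]
wrist_force: [-0.1, 0.4, -2.5]
width: 0.0389
```

```bash
python3 -c "
from h import *
s=stat(); c=cam('wrist'); save('wrist','w13.png')
crop('w13.png','c13.png',190,80,130,130,6)
M=q2R(s['eef_rot']); t=cams.camera_model('wrist')['T_tool_cam'];print(c['p'])"
```

```text
t 13.55 p [ 0.4354 -0.2672  0.1889] ytool yaw -96.01 ztool yaw 173.99 tilt 0.04 F [-0.1  0.4 -2.5] w 0.0389 j [ 0.48  0.19 -0.06  1.99  0.01  0.96 -1.26]
[ 0.50320169 -0.27579232  0.36017335]
```

View pics/w13.png

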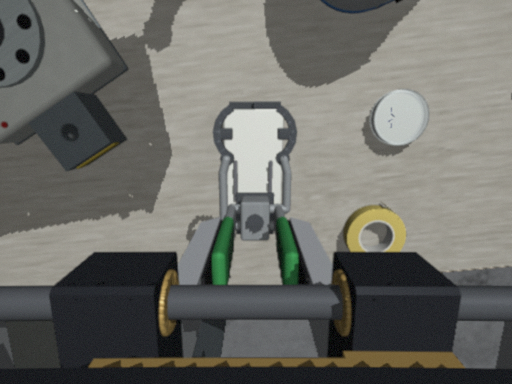

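View pics/c13.png

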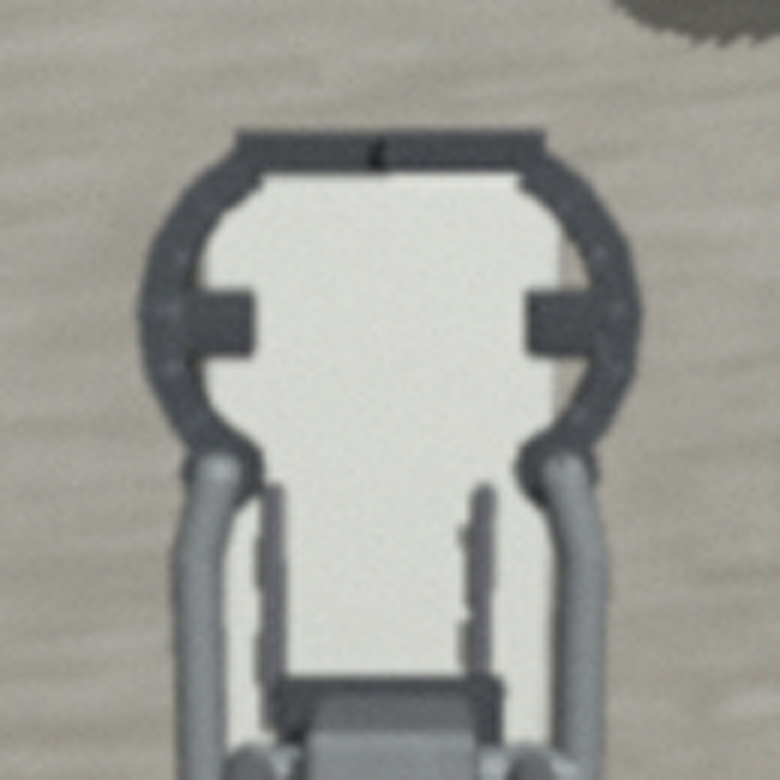

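Emit:
apply_moves([
  [1,[0.5,1.1,0],0],
  [1,[1.1,2.2,0],0],
  [1,[1.1,2.2,0],0],
  [1,[1.1,2.2,0],0],
  [1,[1.1,2.2,0],0],
  [1,[1.1,2.2,0],0],
  [1,[1.1,2.2,0],0],
  [1,[1.1,2.2,0],0],
  [1,[1.1,2.2,0],0],
  [1,[1.1,2.2,0],0],
  [1,[0.5,1.1,0],0],
  [1,[0,0,0],0],
])

```text
time: 14.6
eef_pos: [0.5452, -0.0445, 0.1884]
eef_rot: [0.036, -0.706, 0.035, 0.707]
wrist_force: [0.3, -0.4, -2.0]
width: 0.0387
```

Emit:
apply_moves([
  [1,[0,0,0],0],
  [1,[0,0,0],0],
  [1,[0,0,0],0],
  [1,[0,0,0],0],
])

```text
time: 14.93
eef_pos: [0.5445, -0.0485, 0.1894]
eef_rot: [0.038, -0.706, 0.038, 0.706]
wrist_force: [-0.3, -0.4, -1.4]
width: 0.0387
```

```bash
python3 -c "
from h import *
s=stat(); c=cam('wrist'); save('wrist','w14.png')
crop('w14.png','c14.png',190,80,130,130,6)
print(proj(c,[[.6017,-.0479,.105],[.6017,-.0479,.069]]))"
```

```text
t 14.93 p [ 0.5445 -0.0485  0.1894] ytool yaw -96.1 ztool yaw 173.9 tilt 0.01 F [-0.3 -0.4 -1.4] w 0.0387 j [ 0.15  0.25 -0.21  1.91  0.06  0.99 -1.76]
[[244.34873371 131.6203796 ]
 [245.57935497 129.8319735 ]]
```

View pics/c14.png

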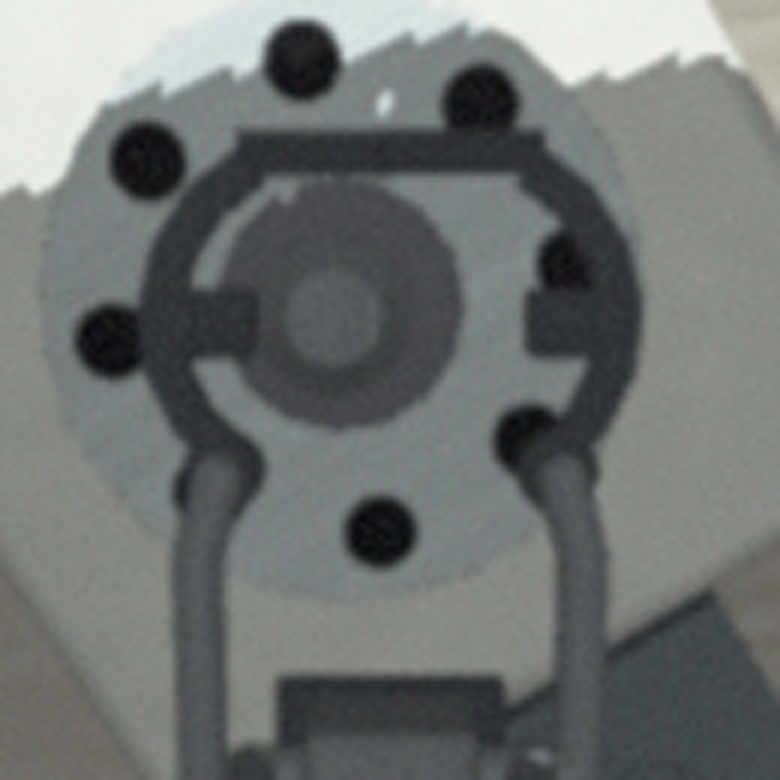

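View pics/w14.png

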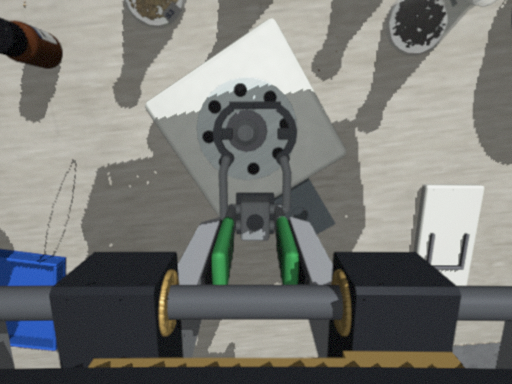

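```bash
python3 -c "
from h import *
s=read_state(); c=cam('wrist')
f=lambda x,y,z: unproj(c,[[x/6+190-.4,y/6+80-.4]],z)[0].round(4)
print('top',f(334,317,.105),'hub',f(341,303,.069)); 
zt=.1894-.0505+.0025
a=f(256,322,zt);b=f(527,322,zt);print('ring',f(391,322,zt),'gap',np.linalg.norm(a-b),'kin',.5445+.058*np.cos(.1055),-.0485-.058*np.sin(.1055))
"
```

```text
top [ 0.6011 -0.0484  0.105 ] hub [ 0.6015 -0.0484  0.069 ]
ring [ 0.6014 -0.056   0.1414] gap 0.031075713990188537 kin 0.6021775220215725 -0.05460765531534126
```

Emit:
apply_moves([
  [1,[-0.2,0.4,0],0],
  [1,[0,0.35,0],0],
  [1,[0,0,0],0],
  [1,[0,0,0],0],
  [1,[0,0,0],0],
  [1,[0,0,0],0],
])

```text
time: 15.48
eef_pos: [0.5429, -0.0399, 0.1895]
eef_rot: [-0.037, 0.706, -0.037, -0.706]
wrist_force: [-0.4, -0.4, -1.7]
width: 0.0393
```

```bash
python3 -c "
from h import *
s=stat(); c=cam('wrist'); save('wrist','w15.png');save('scene','s15.png')
crop('w15.png','c15.png',190,80,130,130,6)
crop('s15.png','d15.png',180,120,160,120,5)
print((proj(c,[[.6012,-.0484,.105],[.6012,-.0484,.069]])-[189.6,79.6])*6)"
```

```text
t 15.48 p [ 0.5429 -0.0399  0.1895] ytool yaw -96.01 ztool yaw 173.99 tilt 0.01 F [-0.4 -0.4 -1.7] w 0.0393 j [ 0.14  0.25 -0.21  1.91  0.06  0.99 -1.78]
[[395.93474204 296.57370522]
 [395.13140459 287.77411674]]
```

View pics/c15.png

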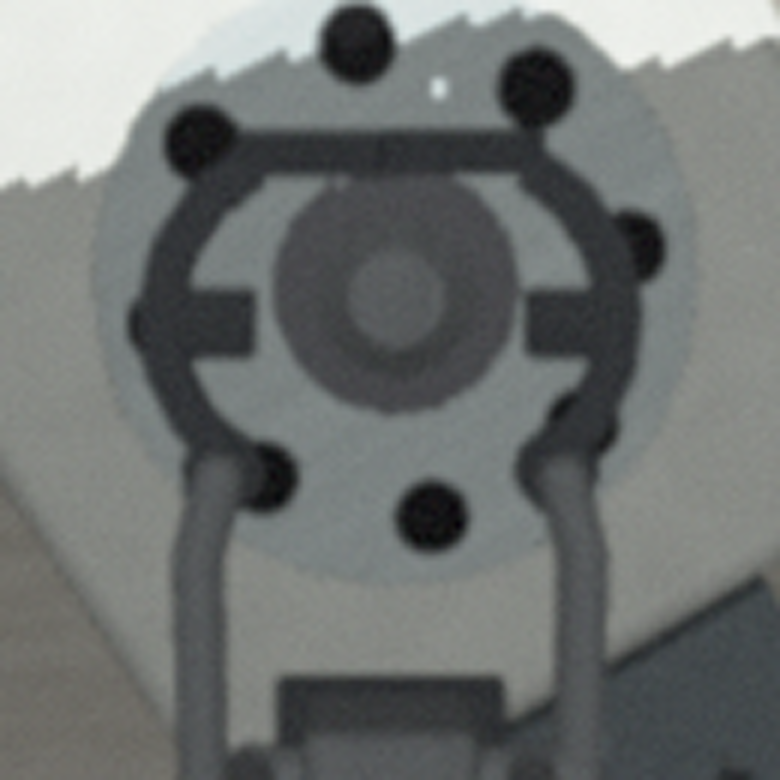

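View pics/d15.png

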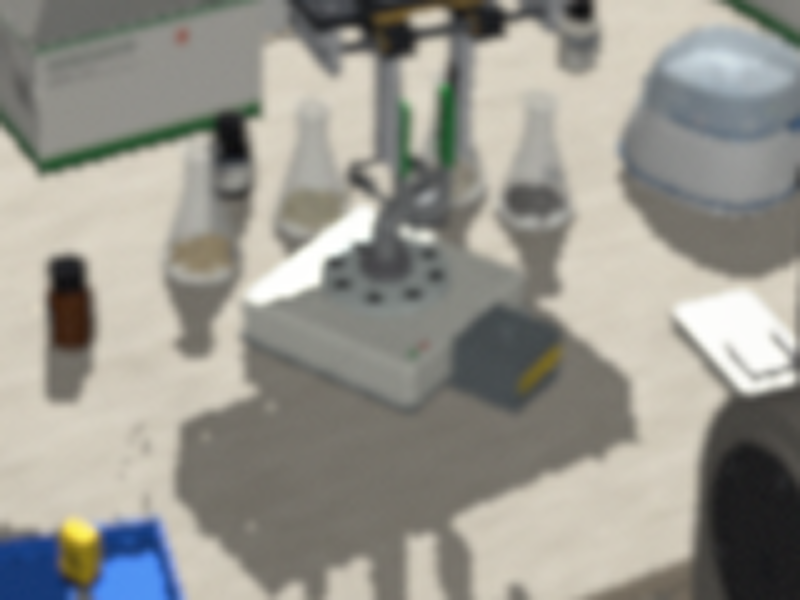

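Emit:
apply_moves([
  [1,[0,-0.05,-0.8],0],
  [1,[0,0,-1.0],0],
  [1,[0,0,-0.8],0],
  [1,[0,0,0],0],
  [1,[0,0,0],0],
  [1,[0,0,0],0],
])

```text
time: 16.08
eef_pos: [0.5429, -0.0404, 0.1634]
eef_rot: [0.037, -0.706, 0.037, 0.706]
wrist_force: [-0.0, 0.1, -1.6]
width: 0.0389
```

```bash
python3 -c "
from h import *
s=stat(); c=cam('wrist'); save('wrist','w16.png')
crop('w16.png','c16.png',190,80,130,130,6)
print((proj(c,[[.6012,-.0484,.105],[.6012,-.0484,.069]])-[189.6,79.6])*6)"
```

```text
t 16.08 p [ 0.5429 -0.0404  0.1634] ytool yaw -96.01 ztool yaw 173.99 tilt 0.01 F [-0.   0.1 -1.6] w 0.0389 j [ 0.13  0.28 -0.21  1.94  0.07  0.93 -1.79]
[[393.11676323 304.96493652]
 [392.62702078 294.10606207]]
```

View pics/c16.png

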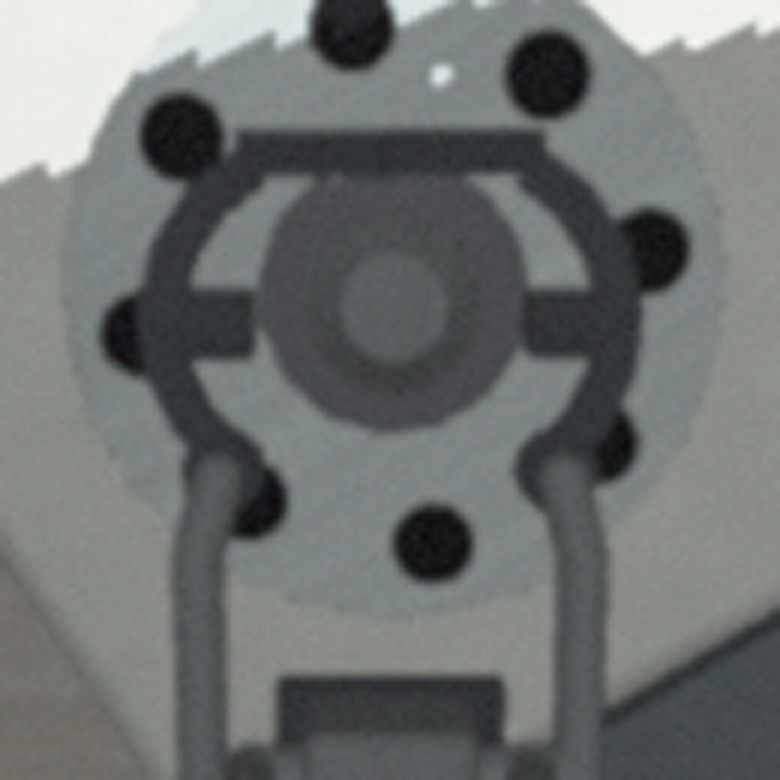

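Emit:
apply_moves([
  [1,[0,0,-0.5],0],
  [1,[0,0,-0.5],0],
  [1,[0,0,-0.5],0],
  [1,[0,0,-0.5],0],
  [1,[0,0,0],0],
  [1,[0,0,0],0],
])

```text
time: 16.63
eef_pos: [0.5426, -0.0404, 0.143]
eef_rot: [0.037, -0.706, 0.037, 0.706]
wrist_force: [-0.3, -0.2, -1.5]
width: 0.0388
```

Emit:
apply_moves([
  [1,[0,0,-0.5],0],
  [1,[0,0,-0.5],0],
  [1,[0,0,-0.5],0],
  [1,[0,0,-0.3],0],
  [1,[0,0,0],0],
  [1,[0,0,0],0],
  [1,[0,0,0],0],
  [1,[0,0,0],0],
])

```text
time: 17.3
eef_pos: [0.543, -0.0404, 0.1257]
eef_rot: [-0.037, 0.706, -0.037, -0.706]
wrist_force: [0.4, -0.0, -1.6]
width: 0.0388
```

```bash
python3 -c "
from h import *
s=stat(); c=cam('wrist'); save('wrist','w17.png')
crop('w17.png','c17.png',190,80,130,130,6)
save('scene','s17.png');crop('s17.png','d17.png',180,120,160,120,5)
s=stat()"
```

```text
t 17.3 p [ 0.543  -0.0404  0.1257] ytool yaw -96.01 ztool yaw 173.99 tilt 0.02 F [ 0.4 -0.  -1.6] w 0.0388 j [ 0.13  0.32 -0.21  1.97  0.09  0.85 -1.8 ]
t 17.4 p [ 0.543  -0.0404  0.1257] ytool yaw -96.02 ztool yaw 173.98 tilt 0.02 F [ 1.1  0.7 -1.8] w 0.039 j [ 0.13  0.32 -0.21  1.97  0.09  0.85 -1.8 ]
```

View pics/c17.png

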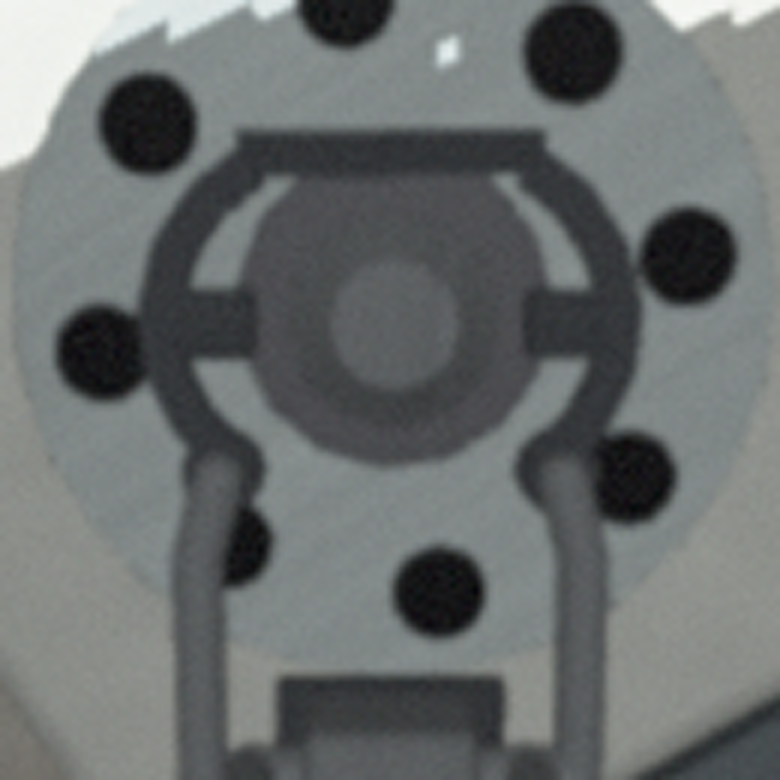

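View pics/d17.png

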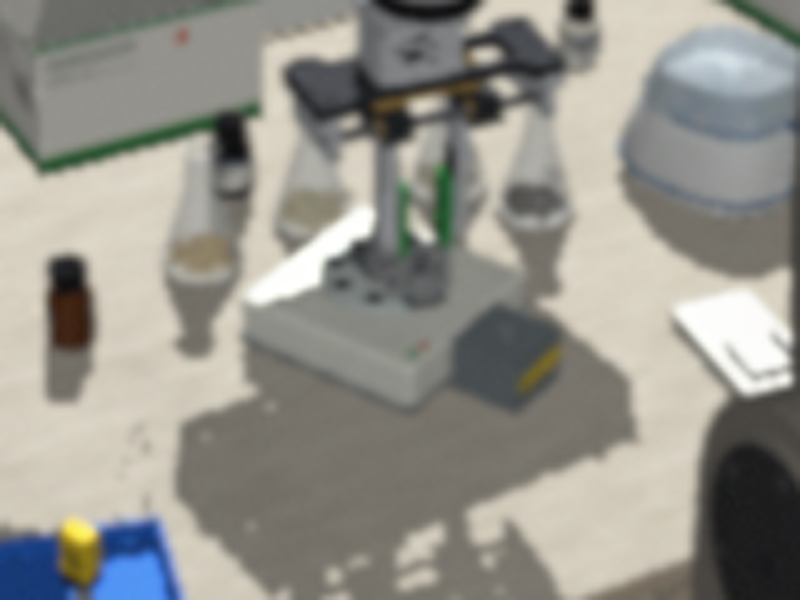

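```bash
python3 -c "
from h import *
g=[cv2.imread('pics/w%d.png'%i,0) for i in (12,13,17)]
crop('w12.png','c12.png',190,80,130,130,6)
for (x0,y0,x1,y1) in [(222,126,236,142),(274,126,290,142),(226,98,286,112),(222,150,236,200),(276,150,292,200)]:
  T=g[2][y0:y1,x0:x1]
  for k in (0,1):
    S=g[k][y0-5:y1+5,x0-5:x1+5]; r=cv2.matchTemplate(S,T,cv2.TM_CCOEFF_NORMED); _,m,_,l=cv2.minMaxLoc(r); print(l[0]-5,l[1]-5,round(m,2),end=' | ')
  print()
"
```

```text
0 0 0.51 | 0 0 0.61 | 
0 1 0.4 | 0 0 0.56 | 
0 0 0.92 | 0 -1 0.76 | 
-1 -5 0.5 | -5 -5 0.47 | 
-5 5 0.15 | -1 0 0.8 |
```

View pics/c12.png

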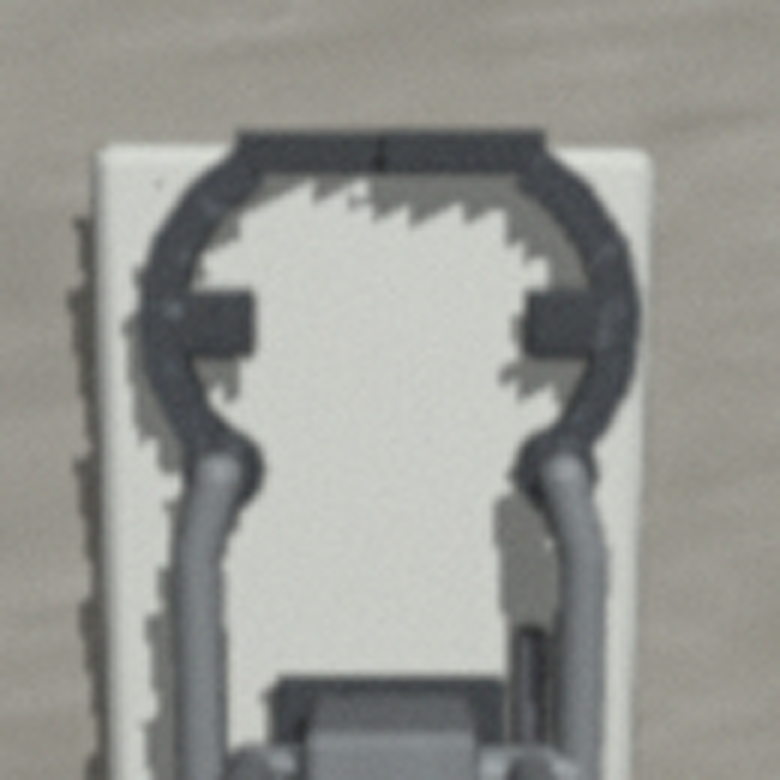

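```bash
python3 -c "
from h import *
s=stat(); print(workorder.finish_job())"
```

```text
t 17.4 p [ 0.543  -0.0404  0.1257] ytool yaw -96.02 ztool yaw 173.98 tilt 0.02 F [ 1.1  0.7 -1.8] w 0.039 j [ 0.13  0.32 -0.21  1.97  0.09  0.85 -1.8 ]
the job is handed in; nothing more can be done
None
```

I handed the job in at about 17.4 s, with the pliers held squeezed and the spread ring around the shaft's groove. `finish_job` gives no verdict, so these are my own last checks:

- **Plug:** pulled straight up out of the socket and set down in the blue tray. The wrist picture after release and the final scene picture show it standing there on its own.
- **Pliers:** the finger opening is 39 mm, so the handles are at the stop. Tool tilt is 0.02°. The wrist force is only a couple of newtons, about the pliers' weight, with no sign of pressing on the mixer. The ring sits at the same pixels in the wrist pictures as when gripped, so it has not slipped.
- **Ring position:** the arm's readings put the ring centre at about 75.5 mm high, against 75 mm for the groove's middle. The wrist picture puts it about 1 mm from the shaft's axis.
- **Bystanders:** I saw none disturbed in the wrist and scene pictures, but I did not measure each one.

**Disagreements:**
- The fixed top camera and the wrist camera differed by about 5 mm on the mixer's position. I used the wrist camera.
- A rough height estimate from apparent sizes in the pictures put the ring up to about 3 mm higher than the arm's readings. I trusted the readings, since the ring's height was known when it lay on the rest and the grip did not slip.

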